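One turn of the lens jig's hand wheel

ROBOT

A 7-joint arm with a two-finger parallel gripper is mounted at the origin on the work surface. World frame = base frame: x ahead of the robot, y to its left, z up, the work surface at z = 0. Lengths are in m, angles in rad, forces in N, time in s.
With the tool pointing down it reaches from about 0.4 to 0.9 m from the base axis. Payload 5.5 kg.
Tool frame: the origin (TCP) lies at the very end of the fingers, on their centre line; the grasp point (between the pads) lies 19 mm behind it; z points along the fingers, y is the direction in which the jaws open and shut (so a half turn about z gives the same grasp; the last joint's range is limited). The gripper opens to 85 mm and grips with 20 to 120 N. Pads are 22 mm wide; open, the fingers measure 114 mm over their backs; the gripper's body (76 mm by 85 mm) begins 54 mm behind the grasp point. The pads swing forward as they close: fully open they stand 13 mm farther back than shut.
Start: joints at [1.452, 0.501, -0.427, 1.55, 0.221, 1.138, -0.21], TCP at [0.242, -0.603, 0.231] pointing down, gripper open.
Joint ranges: [-2.88, 2.88], [-0.31, 2.03], [-1.54, 1.56], [0.2, 2.42], [-1.41, 4.55], [0.19, 2.02], [-2.57, 2.57]. Speed limits (rad/s): [2.57, 2.57, 3.14, 3.14, 3.14, 3.14, 3.14].

INTERFACE

Orientations are given as [roll, pitch, yaw] about the fixed x, y, z axes, in that order (R = Rz(yaw) Ry(pitch) Rx(roll)).
In Python, from plant import manip, get_image, calibration gives the robot as it stands.
- The arm moves only by the tool servo_tool, never from a script. Its argument "targets" is one flat list of numbers, 4 for each row, row after row: the shift along the tool's x, y, z in units of 40 mm (1.0 is 40 mm), then the turn about the tool's z in units of 5 degrees (1.0 is 5 degrees). In form: [tx, ty, tz, spin, tx, ty, tz, spin, ...]. A call has 1 to 10 rows; each row is the pose to reach, as a shift and turn from the pose commanded when the call began, along the tool's axes at that moment; what a row does not reach only later rows make up. A row lasts 1/12 s, in which the tool goes at most 41.7 mm and 7.16 degrees, less where a joint would pass 70% of its speed; a pose out of reach is approached as far as the arm can. A call with a gripper value outside its range is refused whole. "gripper" is the finger opening in mm, from 0 to 85.4, set as the call begins (left out, the last holds). The fingers move at their own pace and stop on an object; "squeeze" is the grip in N (left out, the last holds). Time passes only in rows, so rows that repeat a pose let the fingers close. It gives the time, the measured TCP pose, the force and the opening at its end, in the units of the state.
- manip.state(): the state, without advancing time (a new reading comes with each control period).
- get_image(name): name is "scene" or "top"; returns (picture, depth): 480x640x3 uint8, red, green, blue; 480x640 float32, m along the optical axis (not along the pixel's ray), 0 where there is no reading.
- calibration(name): a dict with "intrinsics" (3x3 intrinsics, pixels), "eye" and "orientation" of the camera in the world. Camera axes: x right, y down, z forward; pixel columns grow to the right and rows downward; lengths in m; the calibration is good to about 2 mm. A picture is of the moment at which its call begins. calibration takes no time and is no camera call.
- manip.close_job(): hands the job in, once; it reports no verdict.
The state is a dict: "time_s": time; "q": joint angles; "joint_vel": joint speeds; "tau": joint torques, N m; "ee_pos": TCP position; "tcp_rot": TCP orientation; "force": force on the tool from outside, world axes, zero at the start; "torque": the same for the moment, N m; "width": opening from 0.0 (shut) to 1.0 (fully open).
Only numpy, scipy, OpenCV 4.12 (cv2) and the standard library are available. Lean on these libraries where they do the work, as an engineer would, in place of code of your own. Each camera call takes 0.05 s, during which the arm holds its last target.

TASK

At the eye-camp table, feed the lens on the centring jig forward by one step: push the jig's hand wheel round clockwise (seen from above) by the upright handle on its spoke, through exactly one full turn, so that the handle stops back where it began. Push the handle gently with the fingertips or the outside of the fingers, without gripping it, leave the loose things around the jig where they are, and finish with the hand clear of everything.

Things in the scene. Friction and masses are not known exactly. Their poses are not given: they have to be found in the camera images.
- jig: Lens centring jig, fixed to the table: a grey painted base plate 140 x 380 x 22 mm. The origin is on the table, on the hand wheel's upright axis, 95 mm short of the plate's middle; the plate runs from -95 to +285 mm along the jig's y and +-70 mm along its x, z is up. Towards +y two low rails carry the lens carriage (nothing there is over 62 mm high)
- wheel_hub (a point): Centre of the hand wheel, on its upright axis and level with the top of its rim and spokes, 64 mm above the table. The wheel is bright steel and lies flat: rim 168 mm outside diameter, bar 12 mm thick, three spokes 120 degrees apart and a hub 36 mm across that stands 4 mm (its centre nut 8 mm) above this point
- turn_handle: The wheel's black upright handle, a plain round post 22 mm across (19 mm at the foot) and 56 mm high, standing on one spoke 62 mm from the wheel's axis, just inside the rim. The origin is the centre of its foot, 64 mm above the table; z is up, so its top is 120 mm above the table. It goes round with the wheel, cannot tilt, and its sleeve also spins freely on its own upright axis, so its yaw means nothing
- feed_wheel (a joint): Angle of the hand wheel in rad, growing clockwise seen from above; it starts at 0 to 0.8, and one full turn adds 6.283. It has stops only at -0.5 and 9. It turns stiffly (about 2 N at the handle) and stays where it is left, without coasting or springing back
- lens_carriage (a joint): Position in m of the aluminium lens carriage on the rails along the jig's y, geared to the wheel: 40 mm away from the wheel per clockwise turn. It needs no touching
- glasses_case: Loose bystander: closed black spectacle case 62 x 160 x 38 mm, long side along its y, origin at the centre of its underside
- spray_bottle: Loose bystander: lens-cleaner bottle 40 mm across, 110 mm high, standing, origin at the centre of its underside
- screwdriver: Loose bystander: small screwdriver about 150 mm long, lying along its x, under 30 mm high
- trial_lens: Loose bystander: round metal-rimmed trial lens 38 mm across with a small tab, lying flat, 6 mm thick, origin at the centre of its underside

How it is judged:
By the outcome, as a careful person would: the job done as asked, in the order asked, and still so for the second after the job is handed in, with the robot touching nothing.
It also fails if it takes over 72 s, if anything falls off the work surface, if the arm or the gripper's body presses on something with over 40 N, if the wrist force passes 120 N, or if a joint passes its speed limit or range.

## Working session

There is one attempt and no reset: what is moved stays moved. The work goes in short steps, Python scripts to look and compute and a tool call to move; the robot and the scene stay as the last step left them, time stands still between calls to the robot, and variables do not carry over. Pictures are saved under pics/ and viewed, and the job is handed in when it is done.

Besides the shell and the picture viewer there is one more tool, called as name(argument=value, ...) on one line, values as JSON. servo_tool: Moves the arm, as the interface text tells. Its arguments: {"type":"object","properties":{"targets":{"type":"array"},"gripper":{"type":"number"},"squeeze":{"type":"number"}},"required":["targets"]}

```bash
mkdir -p pics; ls
python3 - <<'E'
from plant import manip,get_image,calibration
import cv2,numpy as np
for n in("scene","top"):
    p,d=get_image(n); cv2.imwrite(f"pics/{n}0.png",p[:,:,::-1]); np.save(f"pics/{n}0_d.npy",d); c=calibration(n); print(n,c)
s=manip.state(); print(s)
E
```

```text
pics
scene {'intrinsics': array([[469.74116433,   0.        , 320.35523747],
       [  0.        , 469.74116433, 243.23566696],
       [  0.        ,   0.        ,   1.        ]]), 'eye': array([1.08029591, 0.11697156, 0.72184657]), 'orientation': array([-2.4635678 , -0.01648674,  1.87321943])}
top {'intrinsics': array([[480.18949306,   0.        , 323.15827441],
       [  0.        , 480.18949306, 237.86048221],
       [  0.        ,   0.        ,   1.        ]]), 'eye': array([ 0.41423877, -0.02519788,  0.85920151]), 'orientation': array([-2.91182387e+00,  1.88627789e-04, -1.51309447e+00])}
{'time_s': 0.1, 'q': array([ 1.45219083,  0.50178985, -0.42677597,  1.55133894,  0.22078948,
        1.13832286, -0.21031849]), 'joint_vel': array([-0.00022751, -0.00173721,  0.00113608, -0.00352286, -0.00150552,
        0.00121303,  0.00241366]), 'tau': array([-1.09532685e-02, -5.70811057e+01, -5.83879620e+00, -2.81747675e+01,
        1.04383656e-02,  5.52604906e-03,  3.64693312e-05]), 'ee_pos': array([ 0.24189937, -0.60262818,  0.23034058]), 'tcp_rot': array([-3.13978335e+00, -6.10891837e-05,  3.81801925e-01]), 'force': array([-0.91523558, -0.36832025, -0.21266552]), 'torque': array([-0.01128625,  0.0041973 , -0.02154552]), 'width': 0.9981759646861712}
```

View pics/scene0.png

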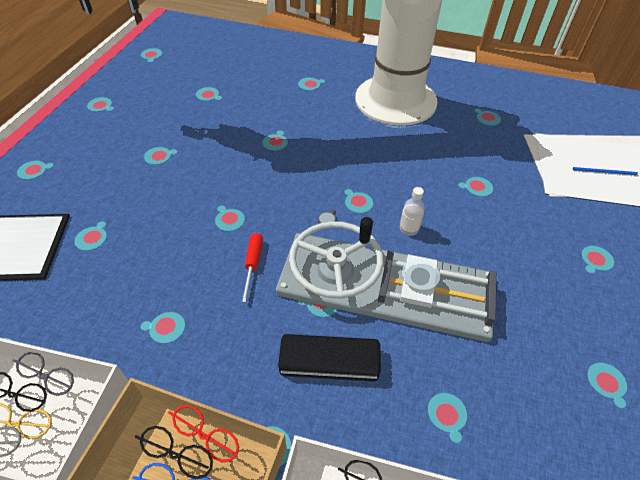

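View pics/top0.png

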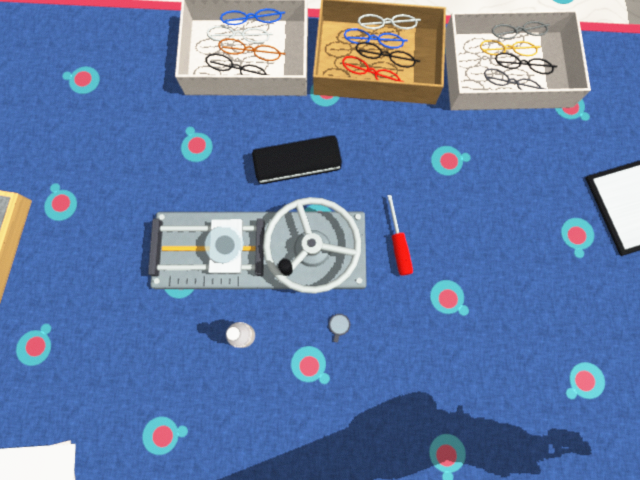

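The scene view shows the handle at about (366,230) and the wheel hub at about (337,255). In the top view the hub is at (312,243) and the handle top at (285,267). The case is at (297,158), the screwdriver at (402,240), the lens at (339,325) and the bottle at (240,335).

```bash
cat > h.py <<'E'
import numpy as np,cv2
from scipy.spatial.transform import Rotation as R
from plant import manip,get_image,calibration
def cloud(n,d):
    c=calibration(n);K=c["intrinsics"];v,u=np.mgrid[:480,:640]
    p=np.stack([(u-K[0,2])/K[0,0]*d,(v-K[1,2])/K[1,1]*d,d],-1)
    return p@R.from_euler("xyz",c["orientation"]).as_matrix().T+c["eye"]
def proj(n,P):
    c=calibration(n);q=(np.atleast_2d(P)-c["eye"])@R.from_euler("xyz",c["orientation"]).as_matrix()@c["intrinsics"].T
    return q[:,:2]/q[:,2:]
def circ(x,y):
    A=np.c_[2*x,2*y,np.ones_like(x)];s=np.linalg.lstsq(A,x*x+y*y,rcond=None)[0]
    return s[0],s[1],np.sqrt(s[2]+s[0]**2+s[1]**2)
def handle(n,p,d):
    P=cloud(n,d);m=(p.max(2)<60)&(P[...,2]>.08)&(P[...,2]<.135)&(d>0)&(P[...,0]>.25)&(P[...,0]<.65)&(abs(P[...,1])<.35)
    return P[m],m
E
python3 - <<'E'
from h import *
for n in("top","scene"):
    p=cv2.imread(f"pics/{n}0.png");d=np.load(f"pics/{n}0_d.npy");P=cloud(n,d)
    H,m=handle(n,p,d); print(n,len(H),H.min(0),H.max(0)); T=H[H[:,2]>.115];print(" top",len(T),T.mean(0) if len(T) else 0,(T.min(0)+T.max(0))/2 if len(T) else 0)
    # rim
    c0=np.array([.43,0.0])
    z=P[...,2]
    m=(abs(z-.061)<.006)&(p.min(2)>120)&(d>0)&(P[...,0]>.25)&(P[...,0]<.65)&(abs(P[...,1])<.3)
    Q=P[m]
    uv=proj(n,[[.43,0,.07]])
    # hub init
    hu,hv={"top":(312,243),"scene":(337,255)}[n]
    print(" hub",P[hv,hu]); c=P[hv,hu][:2]
    for it in range(6):
        r=np.hypot(*(Q[:,:2]-c).T);k=(r>.066)&(r<.09);S=Q[k];x,y,rr=circ(S[:,0],S[:,1]);c=np.array([x,y])
    print(" rim",c,rr,k.sum(),S[:,2].max())
    # plate
    g=(z>.015)&(z<.028)&(d>0)&(P[...,0]>.25)&(P[...,0]<.65)&(abs(P[...,1])<.4)&(np.ptp(p.astype(int),axis=2)<40)&(p.min(2)>80)
    r=cv2.minAreaRect(P[g][:,:2].astype(np.float32)*1000);print(" plate",r)
E
```

```text
top 159 [0.53058682 0.03285957 0.08181217] [0.54986022 0.05192852 0.12287372]
 top 122 [0.53997976 0.04245886 0.11967713] [0.54048928 0.04276118 0.11896691]
 hub [0.58807228 0.0037578  0.07221776]
 rim [0.58866133 0.00434564] 0.07702026234857848 1577 0.0669619329329556
 plate ((531.766357421875, 72.32545471191406), (440.97772216796875, 236.42344665527344), 89.98217010498047)
scene 228 [0.53273791 0.03239672 0.08012033] [0.55281701 0.05242766 0.12175548]
 top 84 [0.54308679 0.04268758 0.11869072] [0.5423553  0.04236553 0.11857098]
 hub [0.59190246 0.00634907 0.06983449]
 rim [0.59099061 0.00469164] 0.0772402569778305 1059 0.06689714548301118
 plate ((541.4635009765625, 71.71743774414062), (217.0619354248047, 438.1853332519531), 0.01067785732448101)
```

```bash
cat > plan.py <<'E'
from h import *
HUB=np.array([.5900,.0045]);TH0=141.9
def base(s=None):
    s=s or manip.state();return s["ee_pos"],s["tcp_rot"]
def rows(pos,yaw,W):
    """W: list of (x,y,z,yaw) ; returns rows from commanded pose pos,yaw (tool down)"""
    M=R.from_euler("xyz",[np.pi,0,yaw]).as_matrix()
    out=[]
    for w in W:
        d=M.T@(np.array(w[:3])-pos)/.04; sp=-np.degrees(w[3]-yaw)/5
        out.append([*np.round(d,2),round(sp,2)])
    return out
def P(th,s,r=.062,z=.095):  # pusher centre s behind the handle
    a=np.radians(th);h=HUB+r*np.array([np.cos(a),np.sin(a)]);t=np.array([np.sin(a),-np.cos(a)])
    return [*(h-s*t),z]
E
python3 - <<'E'
from plan import *
for n in("top","scene"):
    p=cv2.imread(f"pics/{n}0.png");d=np.load(f"pics/{n}0_d.npy");Q=cloud(n,d)
    pts={"top":dict(bottle=(240,335),lens=(339,325),case=(297,158),sd=(402,255)),"scene":dict(bottle=(412,215),lens=(328,217),case=(330,350),sd=(254,255))}[n]
    print({k:Q[v,u].round(3) for k,(u,v) in pts.items()})
p,r=base();print(p,r)
print(P(TH0,.042)); print(rows(p,r[2],[[*P(TH0,.042,z=.23),.9054]]), rows(p,.9054,[[*P(TH0,.042),.9054]]))
E
```

```text
{'bottle': array([0.43 , 0.105, 0.099]), 'lens': array([ 0.458, -0.05 ,  0.011]), 'case': array([0.753, 0.042, 0.038]), 'sd': array([ 0.585, -0.154,  0.029])}
{'bottle': array([0.448, 0.114, 0.061]), 'lens': array([ 0.455, -0.049,  0.005]), 'case': array([0.754, 0.043, 0.039]), 'sd': array([ 0.605, -0.149,  0.023])}
[ 0.24189937 -0.60262818  0.23034058] [-3.13978335e+00 -6.10891837e-05  3.81801925e-01]
[np.float64(0.5152945218824856), np.float64(0.009704953336350242), 0.095]
[[np.float64(12.05), np.float64(-11.66), np.float64(0.01), np.float64(-6.0)]] [[np.float64(16.26), np.float64(-4.07), np.float64(3.38), np.float64(-0.0)]]
```

servo_tool(targets=[0.6,-0.6,0,-0.5,1.2,-1.2,0,-1,1.8,-1.8,0,-1.5,2.4,-2.4,0,-2,3,-3,0,-2.5,3.6,-3.6,0,-3,4.2,-4.2,0,-3.5,4.8,-4.8,0,-4,5.4,-5.4,0,-5,6,-6,0,-6], gripper=0, squeeze=20)

```text
time_s: 0.93
ee_pos: [0.3756, -0.2893, 0.2311]
tcp_rot: [-3.141, 0.0, 0.909]
force: [1.0, -0.6, -0.6]
width: -0.0
```

Run:
```python
from plan import *
s=manip.state();p,r=base();print(s["time_s"],p,r,s["q"],s["width"],s["joint_vel"])
print(rows(p,r[2],[[*P(TH0,.042,z=.23),.9054]]))
```

```text
0.9333 [ 0.37560013 -0.28931447  0.23114035] [-3.14127437e+00  3.24785065e-04  9.09484921e-01] [ 1.22435631  0.21202291 -0.69974425  1.97080771  0.16068284  1.01377022
 -0.21108994] -4.060066567871477e-05 [-0.36896405 -0.16924093 -0.43917109  0.23320864 -0.03548784 -0.05121939
  0.24303263]
[[np.float64(8.04), np.float64(-1.83), np.float64(0.03), np.float64(0.05)]]
```

servo_tool(targets=[0.8,-0.2,0,0,1.6,-0.4,0,0,2.4,-0.6,0,0,3.2,-0.8,0,0,4,-1,0,0,4.8,-1.2,0,0,5.6,-1.4,0,0,6.4,-1.6,0,0,7.2,-1.8,0,0,8,-1.8,0,0])

```text
time_s: 1.77
ee_pos: [0.5157, 0.0074, 0.2311]
tcp_rot: [-3.141, 0.001, 0.907]
force: [0.4, -0.7, 0.2]
width: 0.001
```

servo_tool(targets=[0,0,0.5,0,0,0,1,0,0,0,1.5,0,0,0,2,0,0,0,2,0])

```text
time_s: 2.18
ee_pos: [0.5133, 0.0049, 0.1476]
tcp_rot: [-3.136, 0.004, 0.906]
force: [-1.4, -0.7, -0.5]
width: 0.002
```

Run:
```python
from plan import *
s=manip.state();p,r=base();print(s["time_s"],p,r,s["q"],s["width"],s["joint_vel"])
print(rows(p,r[2],[[*P(TH0,.042,z=.095),.9054]]))
q,d=get_image("scene");cv2.imwrite("pics/scene1.png",q[:,:,::-1])
```

```text
2.1833 [0.5132828  0.00488915 0.14759315] [-3.13571796  0.00387421  0.90571581] [ 0.58049961  0.44980149 -0.78895083  1.95199886  0.3996285   0.90902353
 -1.07738895] 0.0021568504413165446 [ 0.01863539 -0.04401318 -0.02830292 -0.04198765 -0.04543468  0.06299321
  0.04248865]
[[np.float64(0.13), np.float64(-0.03), np.float64(1.31), np.float64(0.0)]]
```

View pics/scene1.png

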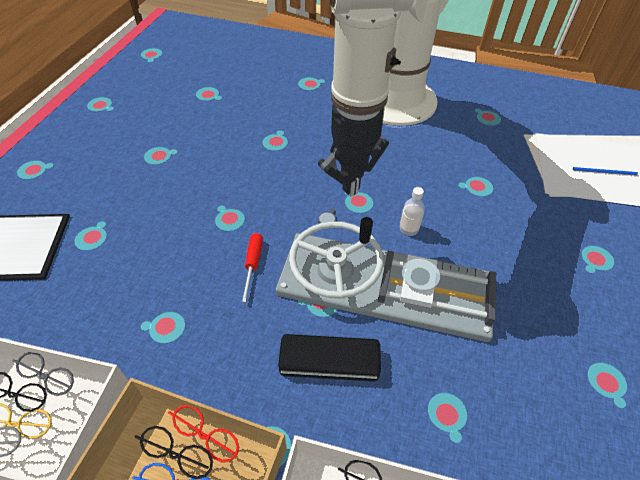

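The picture shows the shut fingers above the table at about (352,185). They are behind the handle at (366,230), and the path is free. I'll lower first, then creep to contact.

servo_tool(targets=[0,0,0.4,0,0.1,0,0.8,0,0.1,0,1.2,0,0.1,0,1.25,0,0.1,0,1.25,0,0.1,0,1.25,0])

```text
time_s: 2.73
ee_pos: [0.5197, 0.0083, 0.1026]
tcp_rot: [3.14, -0.001, 0.905]
force: [0.1, -0.3, -0.2]
width: 0.002
```

Run:
```python
from plan import *
s=manip.state();p,r=base();print(s["time_s"],p,r,s["force"])
print(rows(p,r[2],[[*P(TH0,.022,z=.098),.9054]]))
q,d=get_image("scene");cv2.imwrite("pics/scene2.png",cv2.resize(q[130:330,240:480,::-1],None,fx=3,fy=3))
q,d=get_image("top");cv2.imwrite("pics/top2.png",cv2.resize(q[150:350,200:440,::-1],None,fx=3,fy=3))
```

```text
2.7333 [0.51970175 0.00833702 0.10258861] [ 3.14037788e+00 -8.65776328e-04  9.05321028e-01] [ 0.13855044 -0.27156463 -0.16566782]
[[np.float64(0.46), np.float64(-0.11), np.float64(0.11), np.float64(-0.0)]]
```

View pics/scene2.png

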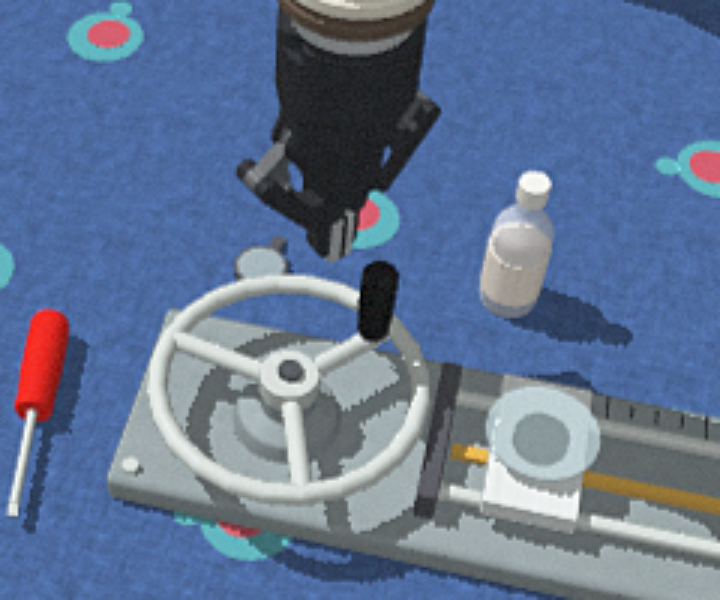

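View pics/top2.png

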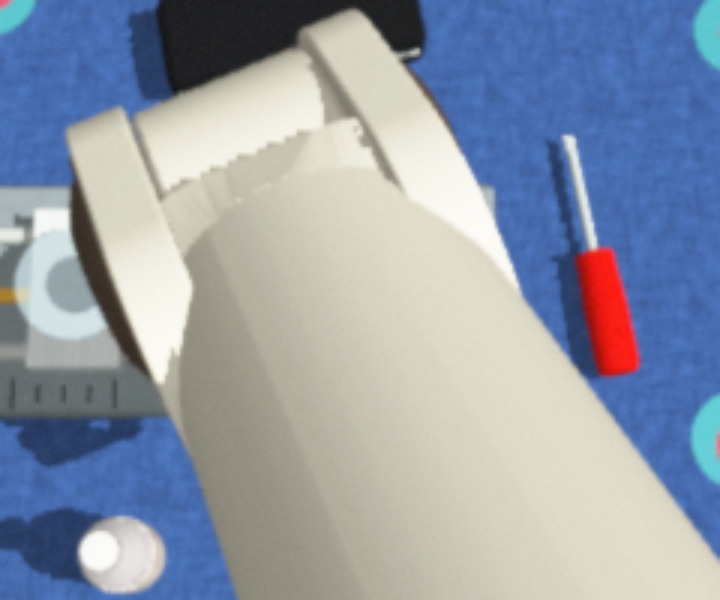

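Scene crop: the shut fingertips at about (340,250) in the crop stand behind the handle at (378,300), with room to the lens and the bottle. The top view is blocked by the arm. Now I'll plan the circular push at fixed tool orientation.

Run:
```python
from plan import *
p,r=base();yaw=r[2]
pos=p.copy()
M=R.from_euler("xyz",[np.pi,0,yaw]).as_matrix()
W=[P(TH0,.030,z=.102)]+[P(TH0,.026,z=.102)]+[P(TH0-4*k,.024,z=.102) for k in range(0,88)]
for i in range(0,len(W),10):
    out=[]
    for w in W[i:i+10]:
        d=np.round(M.T@(np.array(w)-pos)/.04/.05)*.05; out.append(d)
    pos=pos+M@out[-1]*.04
    print(i//10,"θ",TH0-4*(i+10-3),pos.round(4),"\n  ",[float(x) for o in out for x in (*o.round(2),0)])
```

```text
0 θ 113.9 [0.5433 0.051  0.1027] 
   [0.25, -0.1, 0.0, 0.0, 0.35, -0.1, 0.0, 0.0, 0.4, -0.1, 0.0, 0.0, 0.5, -0.15, 0.0, 0.0, 0.65, -0.2, 0.0, 0.0, 0.75, -0.2, 0.0, 0.0, 0.85, -0.2, 0.0, 0.0, 0.95, -0.25, 0.0, 0.0, 1.1, -0.2, 0.0, 0.0, 1.2, -0.2, 0.0, 0.0]
1 θ 73.9 [0.5837 0.0701 0.1027] 
   [0.1, 0.0, 0.0, 0.0, 0.25, 0.05, 0.0, 0.0, 0.35, 0.05, 0.0, 0.0, 0.45, 0.1, 0.0, 0.0, 0.55, 0.15, 0.0, 0.0, 0.65, 0.2, 0.0, 0.0, 0.75, 0.25, 0.0, 0.0, 0.85, 0.35, 0.0, 0.0, 0.95, 0.4, 0.0, 0.0, 1.0, 0.5, 0.0, 0.0]
2 θ 33.900000000000006 [0.6279 0.0583 0.1027] 
   [0.1, 0.1, 0.0, 0.0, 0.15, 0.2, 0.0, 0.0, 0.25, 0.3, 0.0, 0.0, 0.3, 0.4, 0.0, 0.0, 0.35, 0.5, 0.0, 0.0, 0.4, 0.6, 0.0, 0.0, 0.4, 0.7, 0.0, 0.0, 0.45, 0.8, 0.0, 0.0, 0.45, 0.95, 0.0, 0.0, 0.45, 1.05, 0.0, 0.0]
3 θ -6.099999999999994 [0.655  0.0217 0.1027] 
   [0.0, 0.1, 0.0, 0.0, 0.0, 0.25, 0.0, 0.0, 0.0, 0.35, 0.0, 0.0, -0.0, 0.45, 0.0, 0.0, -0.05, 0.55, 0.0, 0.0, -0.1, 0.7, 0.0, 0.0, -0.15, 0.8, 0.0, 0.0, -0.2, 0.9, 0.0, 0.0, -0.25, 1.0, 0.0, 0.0, -0.3, 1.1, 0.0, 0.0]
4 θ -46.099999999999994 [ 0.6505 -0.023   0.1027] 
   [-0.1, 0.05, 0.0
[... 578 characters left out ...]
 0.0, 0.0, -0.35, -0.25, 0.0, 0.0, -0.45, -0.35, 0.0, 0.0, -0.55, -0.4, 0.0, 0.0, -0.6, -0.5, 0.0, 0.0, -0.65, -0.6, 0.0, 0.0, -0.7, -0.7, 0.0, 0.0, -0.75, -0.8, 0.0, 0.0]
7 θ -166.1 [ 0.535  -0.0341  0.1027] 
   [-0.05, -0.1, 0.0, 0.0, -0.1, -0.25, 0.0, 0.0, -0.1, -0.35, 0.0, 0.0, -0.15, -0.45, 0.0, 0.0, -0.15, -0.55, 0.0, 0.0, -0.15, -0.7, 0.0, 0.0, -0.15, -0.8, 0.0, 0.0, -0.15, -0.9, 0.0, 0.0, -0.1, -1.05, 0.0, 0.0, -0.1, -1.15, 0.0, 0.0]
8 θ -206.1 [0.524  0.0102 0.1027] 
   [0.05, -0.1, 0.0, 0.0, 0.1, -0.2, 0.0, 0.0, 0.15, -0.3, 0.0, 0.0, 0.2, -0.4, 0.0, 0.0, 0.3, -0.5, 0.0, 0.0, 0.35, -0.6, 0.0, 0.0, 0.45, -0.7, 0.0, 0.0, 0.5, -0.75, 0.0, 0.0, 0.6, -0.85, 0.0, 0.0, 0.7, -0.9, 0.0, 0.0]
```

servo_tool(targets=[0.25,-0.1,0,0,0.35,-0.1,0,0,0.4,-0.1,0,0,0.5,-0.15,0,0,0.65,-0.2,0,0,0.75,-0.2,0,0,0.85,-0.2,0,0,0.95,-0.25,0,0,1.1,-0.2,0,0,1.2,-0.2,0,0])

```text
time_s: 3.67
ee_pos: [0.5426, 0.0516, 0.1012]
tcp_rot: [-3.141, -0.0, 0.906]
force: [-1.9, -1.4, 0.0]
width: -0.0
```

Run:
```python
from plan import *
q,d=get_image("scene");cv2.imwrite("pics/scene3.png",cv2.resize(q[130:330,240:480,::-1],None,fx=3,fy=3))
s=manip.state();print(s["ee_pos"],s["force"],s["tcp_rot"],s["q"])
```

```text
[0.5431572  0.05247524 0.1013445 ] [-0.11974531  0.28685574 -0.46542258] [-3.14146737e+00 -1.52941062e-03  9.06199046e-01] [ 0.42634576  0.562945   -0.72907088  1.91121043  0.49056968  0.85186414
 -1.2230276 ]
```

View pics/scene3.png

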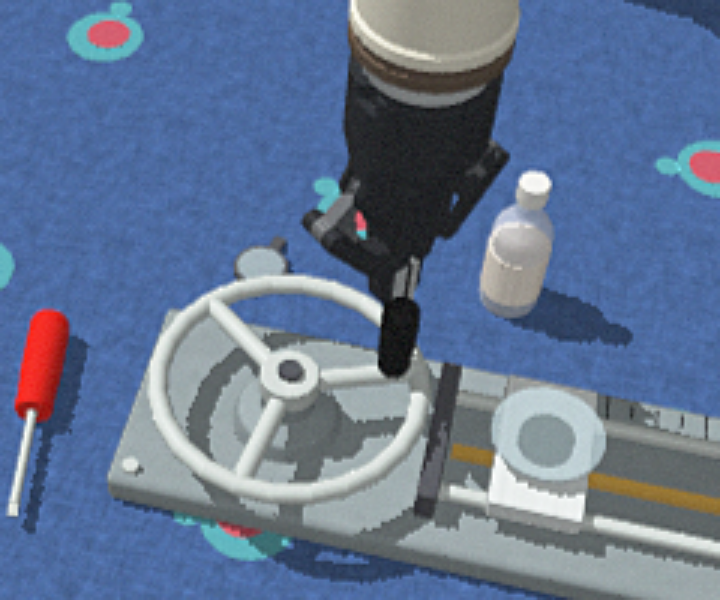

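The handle has moved on to crop (400,335), about 30° round, with the fingertips behind it and the forces small. I'll continue the circle.

servo_tool(targets=[0.1,0,0,0,0.25,0.05,0,0,0.35,0.05,0,0,0.45,0.1,0,0,0.55,0.15,0,0,0.65,0.2,0,0,0.75,0.25,0,0,0.85,0.35,0,0,0.95,0.4,0,0,1,0.5,0,0])

```text
time_s: 4.55
ee_pos: [0.583, 0.0715, 0.1013]
tcp_rot: [-3.141, -0.001, 0.906]
force: [-2.6, 2.3, -1.5]
width: 0.003
```

servo_tool(targets=[0.1,0.1,0,0,0.15,0.2,0,0,0.25,0.3,0,0,0.3,0.4,0,0,0.35,0.5,0,0,0.4,0.6,0,0,0.4,0.7,0,0,0.45,0.8,0,0,0.45,0.95,0,0,0.45,1.05,0,0])

```text
time_s: 5.38
ee_pos: [0.6275, 0.0579, 0.1013]
tcp_rot: [3.141, -0.0, 0.905]
force: [-2.3, 1.3, 0.6]
width: -0.004
```

Run:
```python
from plan import *
q,d=get_image("scene");cv2.imwrite("pics/scene4.png",cv2.resize(q[130:330,240:480,::-1],None,fx=3,fy=3))
s=manip.state();print(s["ee_pos"],s["force"],s["tcp_rot"],s["q"])
```

```text
[0.62822138 0.05693343 0.10135386] [-0.46506625  0.09198415  0.15707341] [ 3.14032970e+00 -3.38164892e-04  9.04154594e-01] [ 0.35913411  0.68552424 -0.69231578  1.69486788  0.52004892  0.95205973
 -1.19836178]
```

View pics/scene4.png

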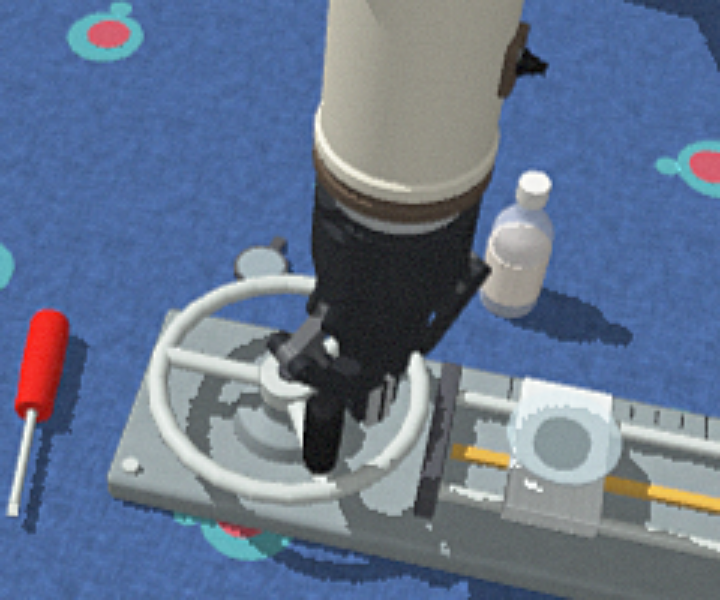

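The handle is at crop (322,440) and pushed by the finger's outer side. The carriage is advancing and the bystanders are untouched. Continuing.

servo_tool(targets=[0,0.1,0,0,0,0.25,0,0,0,0.35,0,0,0,0.45,0,0,-0.05,0.55,0,0,-0.1,0.7,0,0,-0.15,0.8,0,0,-0.2,0.9,0,0,-0.25,1,0,0,-0.3,1.1,0,0])

```text
time_s: 6.27
ee_pos: [0.6541, 0.0213, 0.1014]
tcp_rot: [-3.142, 0.0, 0.905]
force: [-1.4, 2.3, 1.5]
width: 0.002
```

servo_tool(targets=[-0.1,0.05,0,0,-0.15,0.15,0,0,-0.25,0.25,0,0,-0.35,0.3,0,0,-0.45,0.4,0,0,-0.55,0.45,0,0,-0.65,0.5,0,0,-0.75,0.55,0,0,-0.85,0.55,0,0,-0.95,0.6,0,0])

```text
time_s: 7.1
ee_pos: [0.6492, -0.0231, 0.1014]
tcp_rot: [-3.142, -0.0, 0.906]
force: [1.2, 2.2, 0.3]
width: -0.004
```

Run:
```python
from plan import *
q,d=get_image("scene");cv2.imwrite("pics/scene5.png",cv2.resize(q[130:330,240:480,::-1],None,fx=3,fy=3))
s=manip.state();print(s["ee_pos"],s["force"],s["tcp_rot"],s["q"])
```

```text
[ 0.6489292  -0.0246176   0.10128921] [0.61188875 0.63352002 2.46508813] [3.14140341e+00 1.17685828e-03 9.04543961e-01] [ 0.46933393  0.71247513 -0.68243617  1.64314348  0.52207812  0.97652741
 -1.06022939]
```

View pics/scene5.png

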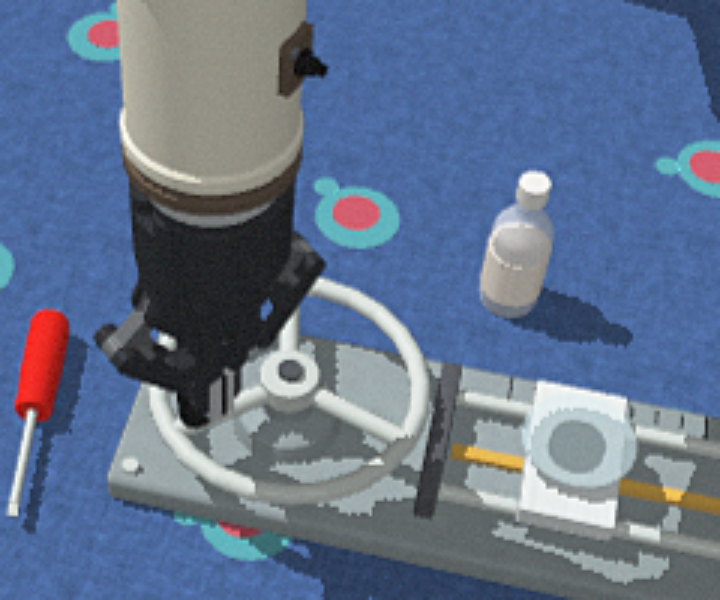

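The handle foot is at crop (195,420), a bit past half a turn, with the fingers behind it. Continuing.

servo_tool(targets=[-0.15,0.05,0,0,-0.25,0.05,0,0,-0.35,0.05,0,0,-0.45,0.05,0,0,-0.6,0.05,0,0,-0.7,0,0,0,-0.8,0,0,0,-0.95,-0.05,0,0,-1.05,-0.1,0,0,-1.15,-0.15,0,0])

```text
time_s: 7.98
ee_pos: [0.6159, -0.0556, 0.1014]
tcp_rot: [-3.142, -0.0, 0.905]
force: [1.9, 1.5, 0.8]
width: 0.002
```

servo_tool(targets=[-0.1,-0.05,0,0,-0.2,-0.1,0,0,-0.3,-0.15,0,0,-0.35,-0.25,0,0,-0.45,-0.35,0,0,-0.55,-0.4,0,0,-0.6,-0.5,0,0,-0.65,-0.6,0,0,-0.7,-0.7,0,0,-0.75,-0.8,0,0])

```text
time_s: 8.82
ee_pos: [0.5721, -0.0592, 0.1013]
tcp_rot: [-3.142, 0.0, 0.905]
force: [1.6, -0.6, -0.6]
width: -0.002
```

Run:
```python
from plan import *
q,d=get_image("scene");cv2.imwrite("pics/scene6.png",cv2.resize(q[130:330,240:480,::-1],None,fx=3,fy=3))
s=manip.state();print(s["ee_pos"],s["force"],s["tcp_rot"],s["q"])
```

```text
[ 0.57101775 -0.05882142  0.10113596] [ 0.11889022  0.18450955 -0.31302668] [-3.14042526e+00  9.36090775e-04  9.05906027e-01] [ 0.59593163  0.60391984 -0.7104917   1.839216    0.49841257  0.88632696
 -1.01717398]
```

View pics/scene6.png

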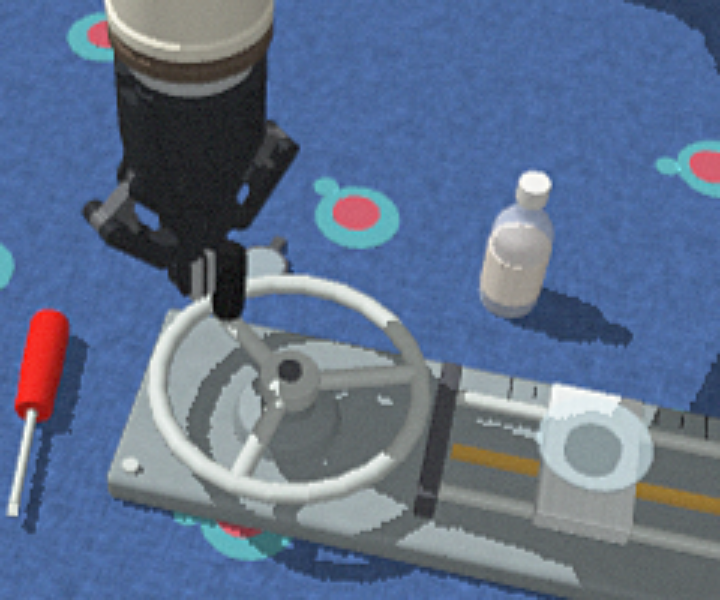

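The handle is at crop (230,285), with about a quarter turn left. I'll do one more full arc, then go slower.

servo_tool(targets=[-0.05,-0.1,0,0,-0.1,-0.25,0,0,-0.1,-0.35,0,0,-0.15,-0.45,0,0,-0.15,-0.55,0,0,-0.15,-0.7,0,0,-0.15,-0.8,0,0,-0.15,-0.9,0,0,-0.1,-1.05,0,0,-0.1,-1.15,0,0])

```text
time_s: 9.7
ee_pos: [0.5332, -0.0333, 0.1013]
tcp_rot: [-3.141, 0.0, 0.906]
force: [0.5, -1.0, 0.3]
width: 0.003
```

Run:
```python
from plan import *
q,d=get_image("scene");np.savez("pics/s7.npz",q=q,d=d);cv2.imwrite("pics/scene7.png",cv2.resize(q[130:330,240:480,::-1],None,fx=3,fy=3))
s=manip.state();print(s["ee_pos"],s["force"])
for a in (160,170,180,190):
    print(a,((proj("scene",[[*(HUB+.062*np.array([np.cos(np.radians(a)),np.sin(np.radians(a))])),.12]])-[240,130])*3).round())
```

```text
[ 0.53246084 -0.03265151  0.10117353] [-1.44589093 -0.96386489  0.99109827]
160 [[356. 252.]]
170 [[340. 244.]]
180 [[322. 239.]]
190 [[304. 236.]]
```

View pics/scene7.png

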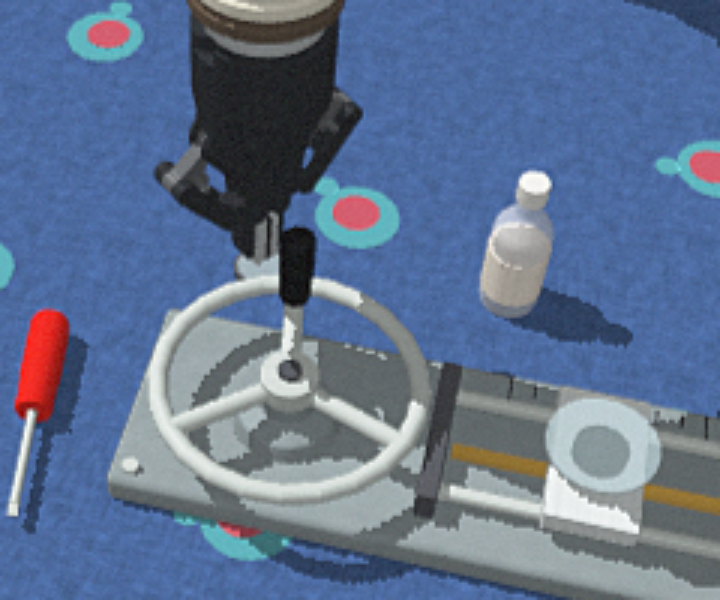

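The handle top is at crop (298,235), about 193° by the projection, against a target of 142°. The next arc ends about 12° short.

servo_tool(targets=[0.05,-0.1,0,0,0.1,-0.2,0,0,0.15,-0.3,0,0,0.2,-0.4,0,0,0.3,-0.5,0,0,0.35,-0.6,0,0,0.45,-0.7,0,0,0.5,-0.75,0,0,0.6,-0.85,0,0,0.7,-0.9,0,0])

```text
time_s: 10.58
ee_pos: [0.5223, 0.0109, 0.1012]
tcp_rot: [-3.141, 0.001, 0.906]
force: [-2.2, -2.3, -0.2]
width: 0.002
```

```bash
cat > ang.py <<'E'
from plan import *
import sys
def mask(q,roi):
    m=(q.max(2)<45).astype(np.uint8)
    return m
# template match of initial handle patch, top part, in new image
def shift(q,q0,u0,v0,h=9):
    g0=cv2.cvtColor(q0,cv2.COLOR_RGB2GRAY);g=cv2.cvtColor(q,cv2.COLOR_RGB2GRAY)
    return g0,g
q,d=get_image("scene");n=sys.argv[1];np.savez(f"pics/s{n}.npz",q=q,d=d)
q0=cv2.imread("pics/scene0.png")[:,:,::-1]
a=cv2.resize(q0[190:290,290:410,::-1],None,fx=4,fy=4,interpolation=cv2.INTER_NEAREST)
b=cv2.resize(q[190:290,290:410,::-1],None,fx=4,fy=4,interpolation=cv2.INTER_NEAREST)
cv2.imwrite(f"pics/cmp{n}.png",cv2.resize(np.hstack([a,b]),(800,333)))
d0=np.load("pics/scene0_d.npy")
P0=cloud("scene",d0);P1=cloud("scene",d)
for I,Pc in((q0,P0),(q,P1)):
    A=[]
    m=(I.max(2)<70)&(Pc[...,2]>.075)&(Pc[...,2]<.128)&(abs(np.hypot(Pc[...,0]-HUB[0],Pc[...,1]-HUB[1])-.062)<.013)
    Q=Pc[m];ctr=Q[:,:2].mean(0);T=Q[Q[:,2]>.115][:,:2].mean(0)
    for c in(ctr,T): A.append(np.degrees(np.arctan2(c[1]-HUB[1],c[0]-HUB[0])))
    print(m.sum(),np.argwhere(m).mean(0),np.round(A,2))
s=manip.state();print(s["time_s"],s["ee_pos"],s["force"])
E
python3 ang.py 8
```

```text
247 [228.35222672 365.46558704] [138.32 140.86]
308 [220.85714286 357.17857143] [158.21 162.56]
10.6333 [0.5227891  0.01223536 0.10136129] [-0.00918393 -0.26025895  0.12318503]
```

View pics/cmp8.png

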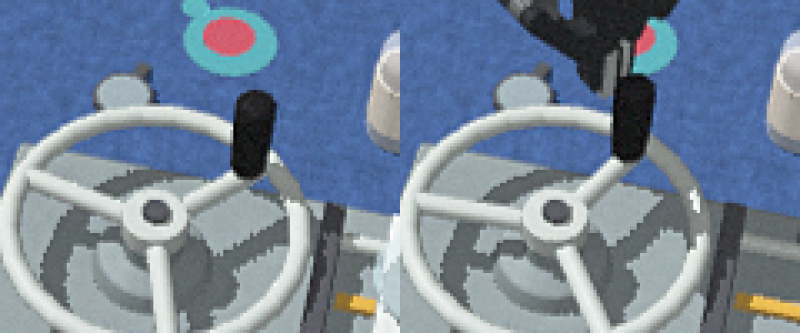

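The handle on the right panel (crop 632,110) is still about 12–13° short of its starting place on the left (254,130). I'll push about 6° more, back off and measure without the fingers in view.

Run:
```python
from plan import *
yaw=.9055
for a in (152.4,150.9,149.4,147.9,144.9,141.9): print(a,rows(np.array(P(153.9,.024)),yaw,[[*P(a,.024),yaw]]))
```

```text
152.4 [[np.float64(0.04), np.float64(-0.02), np.float64(-0.0), np.float64(-0.0)]]
150.9 [[np.float64(0.07), np.float64(-0.05), np.float64(-0.0), np.float64(-0.0)]]
149.4 [[np.float64(0.11), np.float64(-0.07), np.float64(-0.0), np.float64(-0.0)]]
147.9 [[np.float64(0.15), np.float64(-0.09), np.float64(-0.0), np.float64(-0.0)]]
144.9 [[np.float64(0.23), np.float64(-0.13), np.float64(-0.0), np.float64(-0.0)]]
141.9 [[np.float64(0.31), np.float64(-0.16), np.float64(-0.0), np.float64(-0.0)]]
```

servo_tool(targets=[0.04,-0.02,0,0,0.08,-0.05,0,0,0.12,-0.07,0,0,0.15,-0.09,0,0,0.15,-0.09,0,0,0.15,-0.09,0,0])

```text
time_s: 11.13
ee_pos: [0.524, 0.0175, 0.1013]
tcp_rot: [3.142, -0.001, 0.906]
force: [-0.5, -0.1, -0.8]
width: 0.003
```

servo_tool(targets=[-0.3,0,0,0,-0.7,0,0,0,-1,0,0,0,-1,0,0,0])

```text
time_s: 11.47
ee_pos: [0.4971, -0.0173, 0.1009]
tcp_rot: [-3.141, 0.003, 0.902]
force: [-0.8, -0.7, 0.6]
width: -0.002
```

```bash
python3 ang.py 9
python3 - <<'E'
from plan import *
# silhouettes of handle: dark mask fit against model
q0=cv2.imread("pics/scene0.png")[:,:,::-1]; q=np.load("pics/s9.npz")["q"]
for I in(q0,q):
    m=(I.max(2)<60).astype(np.uint8); m[:200]=0;m[260:]=0;m[:,:350]=0;m[:,385:]=0
    n,l,st,c=cv2.connectedComponentsWithStats(m); k=1+np.argmax(st[1:,4]); print(st[k],c[k])
    R_=lambda a,z:[*(HUB+.062*np.array([np.cos(np.radians(a)),np.sin(np.radians(a))])),z]
for a in (141.9,145,148): print(a,proj("scene",[R_(a,.095)]))
E
```

```text
247 [228.35222672 365.46558704] [138.32 140.86]
247 [225.43319838 362.08502024] [147.01 149.52]
11.5167 [ 0.49829327 -0.01605572  0.10125726] [0.42540395 0.47732543 1.2557054 ]
[359 217  14  27 272] [365.21323529 229.69852941]
[356 214  13  27 270] [361.85925926 226.57407407]
141.9 [[365.49235407 229.61980135]]
145 [[364.2789331  228.43811248]]
148 [[363.03532712 227.34352924]]
```

View pics/cmp9.png

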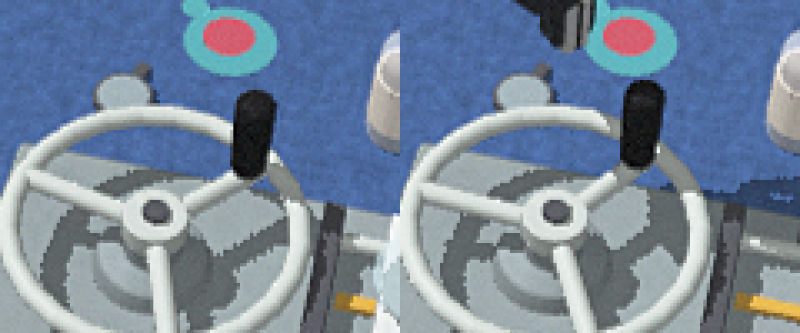

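The backed-off handle is at image (362,226.6), against (365.2,229.7) at the start. About 8.6° remain, so I'll push 7.5°, release and measure again.

servo_tool(targets=[0.4,0,0,0,0.8,-0.03,0,0,0.95,-0.05,0,0,1,-0.05,0,0,1.04,-0.05,0,0,1.08,-0.06,0,0,1.12,-0.07,0,0,1.16,-0.08,0,0,1.2,-0.09,0,0,1.2,-0.09,0,0])

```text
time_s: 12.35
ee_pos: [0.5258, 0.0256, 0.1012]
tcp_rot: [-3.141, 0.0, 0.905]
force: [-1.1, -0.7, 0.4]
width: 0.004
```

servo_tool(targets=[0,0,0,0,0,0,0,0,-0.5,0,0,0,-1,0,0,0,-1,0,0,0])

```text
time_s: 12.77
ee_pos: [0.4991, -0.0088, 0.1007]
tcp_rot: [-3.141, 0.003, 0.903]
force: [-0.6, -0.7, 0.5]
width: -0.0
```

```bash
cat > sil.py <<'E'
import numpy as np,cv2,sys
q0=cv2.imread("pics/scene0.png")[:,:,::-1]; q=np.load(f"pics/s{sys.argv[1]}.npz")["q"]
for I in(q0,q):
    m=(I.max(2)<60).astype(np.uint8); m[:200]=0;m[260:]=0;m[:,:350]=0;m[:,385:]=0
    n,l,st,c=cv2.connectedComponentsWithStats(m); k=1+np.argmax(st[1:,4]); print(st[k],c[k])
g0,g=[cv2.cvtColor(np.ascontiguousarray(I),cv2.COLOR_RGB2GRAY).astype(np.float32) for I in(q0,q)]
# whole-wheel similarity: mean abs diff over wheel region
print("wheel diff",abs(g0-g)[225:300,285:385].mean())
E
python3 ang.py 10; python3 sil.py 10
```

```text
247 [228.35222672 365.46558704] [138.32 140.86]
249 [227.86746988 364.89558233] [139.79 142.08]
12.8167 [ 0.50047584 -0.00731652  0.10113869] [0.27613914 1.4658548  1.78104581]
[359 217  14  27 272] [365.21323529 229.69852941]
[359 217  13  26 276] [364.65942029 229.17391304]
wheel diff 6.1616
```

View pics/cmp10.png

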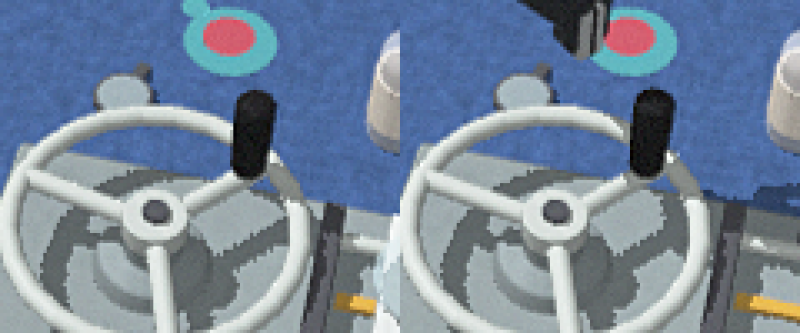

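About 1.4° remains by three measures, which is 1.5 mm. One last fine push of 0.04 units past the previous contact should do it.

servo_tool(targets=[0.4,0,0,0,0.8,0,0,0,0.95,0,0,0,1,0,0,0,1.02,0,0,0,1.03,0,0,0,1.04,0,0,0,1.04,0,0,0,1.04,0,0,0,1.04,0,0,0])

```text
time_s: 13.65
ee_pos: [0.5268, 0.0266, 0.1013]
tcp_rot: [3.142, 0.0, 0.905]
force: [0.2, -0.4, 0.6]
width: -0.0
```

servo_tool(targets=[0,0,0,0,-0.5,0,0,0,-1,0,0,0,-1,0,0,0])

```text
time_s: 13.98
ee_pos: [0.4994, -0.0081, 0.1005]
tcp_rot: [-3.14, 0.004, 0.902]
force: [-1.1, 0.3, -0.1]
width: -0.005
```

```bash
python3 ang.py 11; python3 sil.py 11;python3 ang.py 12|sed -n 2p; python3 sil.py 12
```

```text
247 [228.35222672 365.46558704] [138.32 140.86]
253 [228.88932806 365.74703557] [137.42 139.81]
14.0333 [ 0.50091887 -0.00662028  0.10096599] [ 0.97008627 -0.31462513 -0.31550347]
[359 217  14  27 272] [365.21323529 229.69852941]
[360 218  13  26 275] [365.53090909 230.06545455]
wheel diff 5.487867
253 [228.85770751 365.77470356] [137.39 139.83]
[359 217  14  27 272] [365.21323529 229.69852941]
[360 218  13  26 275] [365.53090909 230.06545455]
wheel diff 5.4394665
```

View pics/cmp11.png

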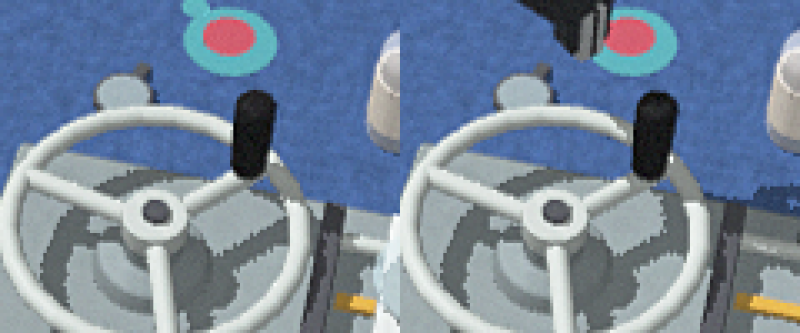

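By the silhouette and depth the handle is now within about 1° of its start, slightly past (365.5,230.1 against 365.2,229.7). I'll lift clear, back away and check with both cameras.

servo_tool(targets=[-0.3,0,-0.5,0,-0.3,0,-1.1,0,-0.3,0,-1.8,0,-0.3,0,-2.5,0,-0.3,0,-3.2,0,-0.3,0,-3.5,0])

```text
time_s: 14.58
ee_pos: [0.4973, -0.0125, 0.2452]
tcp_rot: [3.137, -0.004, 0.907]
force: [1.5, 0.2, -0.0]
width: -0.004
```

servo_tool(targets=[-0.8,0.2,0,0,-1.6,0.4,0,0,-2.4,0.6,0,0,-3.2,0.8,0,0,-4,1,0,0,-4.8,1.2,0,0,-5.6,1.4,0,0,-6.4,1.6,0,0,-7,1.7,0,0,-7,1.7,0,0])

```text
time_s: 15.42
ee_pos: [0.3728, -0.2811, 0.2408]
tcp_rot: [-3.141, 0.002, 0.898]
force: [0.0, 0.4, 0.9]
width: -0.004
```

servo_tool(targets=[-0.7,0.7,0,0,-1.5,1.5,0,0,-2.2,2.2,0,0,-2.9,2.9,0,0,-3.5,3.5,0,0,-3.8,3.8,0,0,-3.8,3.8,0,0,-3.8,3.8,0,0])

```text
time_s: 16.08
ee_pos: [0.4019, -0.4893, 0.2401]
tcp_rot: [-3.141, -0.002, 0.905]
force: [-1.1, -0.3, 0.5]
width: 0.002
```

```bash
python3 ang.py 13; python3 sil.py 13
python3 - <<'E'
from plan import *
q,d=get_image("top");cv2.imwrite("pics/top13.png",q[:,:,::-1])
q0=cv2.imread("pics/top0.png")[:,:,::-1];d0=np.load("pics/top0_d.npy")
for I,D in((q0,d0),(q,d)):
    H,m=handle("top",I,D);T=H[H[:,2]>.112];c=T.mean(0);print(len(H),np.argwhere(m).mean(0),np.degrees(np.arctan2(c[1]-.0043,c[0]-.5886)))
# wheel polar registration on top image: spokes
def polar(I):
    g=cv2.cvtColor(np.ascontiguousarray(I),cv2.COLOR_RGB2GRAY).astype(np.float32);c=proj("top",[[*HUB,.064]])[0]
    return cv2.warpPolar(g,(60,1440),tuple(map(float,c)),60,cv2.INTER_LINEAR)[:,14:32]
a,b=polar(q0),polar(q)
ab=[(np.corrcoef(a.ravel(),np.roll(b,k,0).ravel())[0,1],k/4) for k in range(-40,41)];print(max(ab))
s=manip.state();print(s["time_s"],s["ee_pos"],s["force"],s["joint_vel"])
E
```

```text
247 [228.35222672 365.46558704] [138.32 140.86]
252 [228.63095238 365.6984127 ] [137.56 139.83]
16.1333 [ 0.4022001  -0.48798596  0.24049835] [ 0.63761953  0.17179909 -0.19915938]
[359 217  14  27 272] [365.21323529 229.69852941]
[360 217  13  27 280] [365.51785714 229.78571429]
wheel diff 5.952
159 [266.50314465 285.01886792] 142.02398911706604
156 [266.16025641 284.51282051] 141.18591517235913
(np.float64(0.9955978351648322), -0.75)
16.1833 [ 0.40230928 -0.48750344  0.24089019] [0.31916281 0.18064252 0.10257391] [ 0.0001959  -0.01632798 -0.00508816  0.00980623  0.00213899 -0.00024851
  0.00229646]
```

View pics/top13.png

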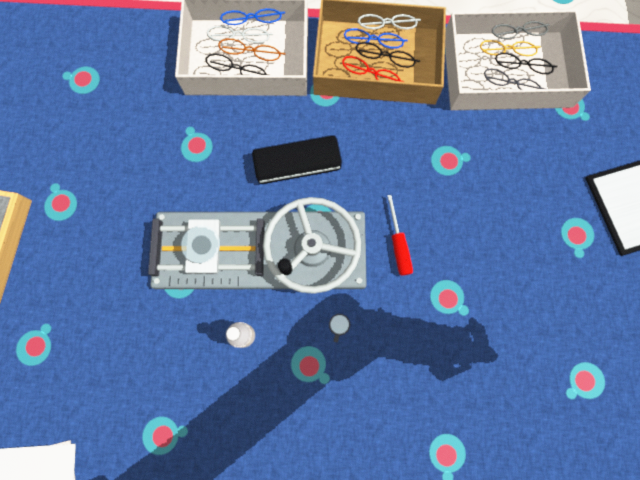

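View pics/cmp13.png

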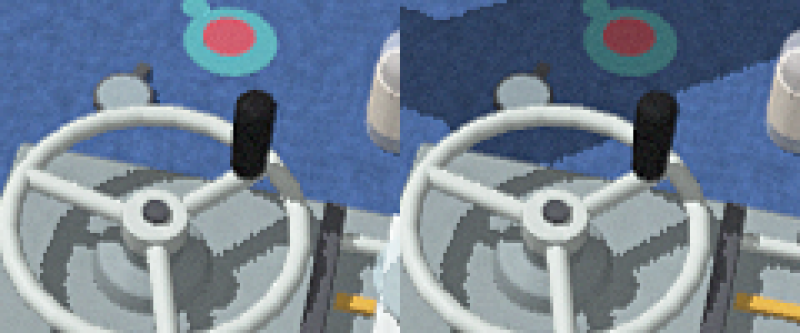

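The top view shows the handle at (285,266), where it began. The carriage has moved from (224,246) to (202,246), and the case, bottle, lens and screwdriver are where they were. The wheel is about 0.8° past the full turn, the same by spoke correlation and by handle centroid. The hand is well clear, so I'm handing in.

```bash
python3 -c "
from plant import manip
print(manip.close_job())"
```

```text
the job is handed in; nothing more can be done
None
```

I pushed the hand wheel one full turn clockwise by its handle, using the outside of the shut fingers and never gripping it. I then lifted away and handed the job in at about 16 s.

- **Wheel angle:** it ended slightly past exactly one turn. The top camera shows about 0.8° over by handle position and by matching the spokes, and the scene camera's depth gives 0.8–1.0°. I did not push it back.
- **Carriage:** it moved along the rails, away from the wheel. I saw this in the pictures and did not measure the distance.
- **Loose things:** the case, bottle, screwdriver and trial lens look unmoved in the pictures taken before and after.
- **Forces:** the readings after each move stayed within about 4 N.
- **Hand at hand-in:** it was well clear at [0.40, -0.49, 0.24], touching nothing.

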